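# Re-zero a needle valve and set it a quarter turn open

## Robot

A 7-joint arm with a two-finger parallel gripper is mounted at the origin on the work surface. World frame = base frame: x ahead of the robot, y to its left, z up, the work surface at z = 0. Lengths are in m, angles in rad, forces in N, time in s.
With the tool pointing down it reaches from about 0.4 to 0.85 m from the base axis. Payload 4.5 kg.
Tool frame: the origin (TCP) lies where the fingers leave the gripper's body, on its centre line; the fingertips stand 64 mm ahead of it and the grasp point (between the pads) lies 45 mm ahead of it; z points along the fingers, y is the direction in which the jaws open and shut (so a half turn about z gives the same grasp; the last joint's range is limited). The gripper opens to 88 mm and grips with 3 to 60 N. Pads are 18 mm wide; open, the fingers measure 123 mm over their backs; the gripper's body (75 mm by 187 mm) begins 45 mm behind the grasp point.
Start: joints at [-1.174, 0.689, -0.195, 1.565, 0.157, 0.902, -0.215], TCP at [0.222, 0.584, 0.303] pointing down, gripper open.
Joint ranges: [-3.01, 3.01], [-0.46, 2.08], [-1.47, 1.51], [0.13, 2.56], [-1, 4.14], [0.04, 2.09], [-2.66, 2.66]. Speed limits (rad/s): [2.57, 2.57, 3.14, 3.14, 3.14, 3.14, 3.14].

## Interface

Orientations are given as a unit quaternion [x, y, z, w].
In Python, from plant import monitor, snapshot, workorder, finder gives the robot as it stands.
- The arm moves only by the tool carry_out, never from a script. Its argument "motion" is one flat list of numbers, 6 for each row, row after row: the shift along the tool's x, y, z in cm, then the turn, a rotation vector about the tool's x, y, z in rad. In form: [x, y, z, rx, ry, rz, x, y, z, rx, ry, rz, ...]. A call has 1 to 8 rows; each row shifts and turns the commanded pose from where the row before left it, along the tool's axes as they then stand; what a row does not reach is not made up. A row lasts 1/8 s, in which the tool goes at most 62.5 mm and 10.7 degrees, less where a joint would pass 70% of its speed; a pose out of reach is approached as far as the arm can. A call with a gripper value outside its range is refused whole. "hand" is the finger opening in cm, from 0 to 8.81, set as the call begins (left out, the last holds). The fingers move at their own pace and stop on an object; "grip_force" is the grip in N (left out, the last holds). Time passes only in rows, so rows that do not move let the fingers close. It gives the time, the measured TCP pose, the force and the opening at its end, in the units of the state.
- monitor.get_state(): the state, without advancing time (a new reading comes with each control period).
- snapshot(name): name is "scene" or "top" or "wrist"; returns a dict with "frame" (400x640x3 uint8, red, green, blue), "range_z" (400x640 float32, m along the optical axis (not along the pixel's ray), 0 where there is no reading), "fx", "fy", "cx", "cy" (pixels), "rvec" (rotation vector, rad) and "tvec" (3), from world to camera coordinates, as OpenCV has them; the wrist camera has in their place "hand_eye" (4x4, takes a point from camera to tool coordinates, whose origin is the TCP and whose axes are the flange's). Camera axes: x right, y down, z forward; pixel columns grow to the right and rows downward; lengths in m; the calibration is good to about 2 mm. A picture is of the moment at which its call begins: read the wrist's pose just before it.
- workorder.finish_job(): hands the job in, once; it reports no verdict.
Trained networks look in a picture, given as the dict that the camera call returned (one of the last four; its "shot" number tells which), for a name from the list of things; names that differ only in an ending like _2 or _b are one class to them, and where a whole thing is asked for, a point or a joint stands for the part that bears it (a point fixed in the world has none). Each returns a list of dicts, best first, with "p" (0 to 1); they miss things now and then, are a little off and sometimes report something else, mostly with a low value. They report only what shows in the picture. A call takes as long as a camera call. They do not tell look-alikes from the thing itself.
- finder.masks_of(picture, thing): "pixels" (400x640 bool, what is visible of it) and "extent" ([left, top, right, bottom] in pixels, round what is visible of it).
The state is a dict: "clock": time; "q": joint angles; "qd": joint speeds; "joint_torque": joint torques, N m; "tool_pos": TCP position; "eef_rot": TCP orientation; "contact_force": force on the tool from outside, world axes, zero at the start; "moment": the same for the moment, N m; "opening": opening from 0.0 (shut) to 1.0 (fully open).
Only numpy, scipy, OpenCV 4.12 (cv2) and the standard library are available. Lean on these libraries where they do the work, as an engineer would, in place of code of your own. Each camera call takes 0.05 s, during which the arm holds its last target. There are 200 camera calls.

## Task

The needle valve with the straight bar handle has been left part open. Close it gently (clockwise seen from above) until you feel it come to its stop, without forcing it, then open it from there by a quarter turn (90 degrees) and let go of it. Leave the wheel valve and everything else on the bench as they are.

Things in the scene. Friction and masses are not known exactly. Their poses are not given: they have to be found in the camera images.
- bar_valve: the fixed valve to set, on a 100 x 100 x 20 mm plate bolted to the bench, about 132 mm tall in all; pipe stubs stick out 85 mm both ways along its x at 42 mm height; round bonnet of 68 mm diameter with its top at 85 mm. Origin: centre of the plate's underside; the handle's upright turning axis passes through it. Its yaw does not tell where the valve closes
- bar_grip (a point): centre of that valve's bar handle: on the upright turning axis, at mid height of the bar, 120 mm above the bench. White bar 100 mm long, 16 mm wide, 24 mm tall, with upright parallel sides; x points along the bar to its longer end (60 mm from the axis, the other end 40 mm), y across it, z up. Below is a round stem of 16 mm diameter; the bonnet is 35 mm below this point
- bar_handle: the same bar handle (origin on its axis, at bench height; axes as bar_grip). Less yaw (clockwise from above) closes. It turns with about 0.12 N m and stays where left. The closed stop is inside, unseen, at another yaw each time, 0.5 to 1.2 rad clockwise of the start; there it resists sharply: 0.4 to 0.8 N m is enough to feel it, 2.5 N m spoils the seat. It opens at least half a turn
- wheel_valve: a like valve with a round wheel instead of a bar, about 106 mm tall; leave it alone. Origin: centre of the plate's underside
- wheel_rim (a point): a point on the rim of that wheel (84 mm across, 100 mm above the bench), 38 mm from its axis
- spanner: open-ended steel spanner lying flat, 170 mm long, 12 mm high at most; bystander, loose. Origin on its underside
- reagent: capped amber bottle, 64 mm across, 150 mm tall; bystander, loose. Origin on its underside
- beaker: open glass beaker, 76 mm across, 95 mm tall; bystander, loose. Origin on its underside
- jar: white screw-top jar, 72 mm across, 85 mm tall; bystander, loose. Origin on its underside
- cartridge: white filter cartridge lying on a grey cradle plate, 60 mm across, about 210 mm long; bystander, loose. Origin on its underside
- tee: brass pipe tee lying flat, 70 mm long, 34 mm high; bystander, loose. Origin on its underside
There are look-alikes about, which are no part of the job. Leave any green or purple look-alike of the bar_valve alone.

How it is judged:
By the outcome, as a careful person would: the job done as asked, in the order asked, and still so for the second after the job is handed in, with the robot touching nothing.
It also fails if it takes over 61 s, if anything falls off the work surface, if the arm or the gripper's body presses on something with over 40 N, if the wrist force passes 120 N, or if a joint passes its speed limit or range.

## Working session

There is one attempt and no reset: what is moved stays moved. The work goes in short steps, Python scripts to look and compute and a tool call to move; the robot and the scene stay as the last step left them, time stands still between calls to the robot, and variables do not carry over. Pictures are saved under pics/ and viewed, about 8 in all and at most 12, crops included, and the job is handed in when it is done.

Besides the shell and the picture viewer there is one more tool, called after ">>>" as a command line: name --argument value ..., lists and objects as JSON in quotes. carry_out: Moves the arm, as the interface text tells. Its arguments: {"type":"object","properties":{"motion":{"type":"array"},"hand":{"type":"number"},"grip_force":{"type":"number"}},"required":["motion"]}

```bash
ls; mkdir -p pics
cat > h.py <<'E'
import numpy as np, cv2
from scipy.spatial.transform import Rotation as R
from plant import monitor, snapshot, workorder, finder
def save(p,name,crop=None,scale=1):
    im=p["frame"][:,:,::-1]
    if crop: l,t,r,b=crop; im=im[t:b,l:r]
    cv2.imwrite("pics/"+name,cv2.resize(im,None,fx=scale,fy=scale,interpolation=cv2.INTER_CUBIC))
def cloud(p,st=None):
    z=p["range_z"].astype(float); v,u=np.mgrid[:z.shape[0],:z.shape[1]]
    c=np.stack([(u-p["cx"])/p["fx"]*z,(v-p["cy"])/p["fy"]*z,z],-1)
    if "hand_eye" in p:
        H=np.array(p["hand_eye"]); t=c@H[:3,:3].T+H[:3,3]
        return t@R.from_quat(st["eef_rot"]).as_matrix().T+np.array(st["tool_pos"])
    Rm=R.from_rotvec(np.ravel(p["rvec"])).as_matrix()
    return (c-np.ravel(p["tvec"]))@Rm
E
python3 - <<'E'
from h import *
s=monitor.get_state(); print({k:np.round(v,3).tolist() for k,v in s.items()})
for n in ["top","scene"]:
    p=snapshot(n); save(p,n+"1.png"); P=cloud(p,s)
    for t in ["bar_valve","bar_handle","wheel_valve"]:
        for m in finder.masks_of(p,t):
            q=P[m["pixels"]&(p["range_z"]>0)]
            print(n,t,round(m["p"],2),m["extent"],np.round(np.median(q,0),3),round(q[:,2].max(),3))
E
```

```text
pics
{'clock': 0.0, 'q': [-1.174, 0.69, -0.195, 1.566, 0.157, 0.903, -0.215], 'qd': [-0.001, 0.001, -0.001, 0.0, 0.001, 0.001, -0.0], 'joint_torque': [0.001, -52.757, -1.266, -15.342, -0.052, 0.007, 0.0], 'tool_pos': [0.222, 0.584, 0.302], 'eef_rot': [0.18, 0.984, -0.001, -0.0], 'contact_force': [0.068, -1.398, 0.74], 'moment': [0.029, 0.011, 0.015], 'opening': 1.005}
top bar_valve 0.95 [365.0, 249.5, 409.2, 308.9] [ 0.32  -0.169  0.05 ] 0.138
top bar_valve 0.85 [266.9, 243.6, 313.4, 296.2] [0.347 0.103 0.051] 0.137
top bar_valve 0.56 [351.5, 173.8, 398.1, 233.2] [ 0.521 -0.144  0.051] 0.137
top bar_valve 0.56 [375.0, 99.3, 413.5, 161.6] [ 0.728 -0.21   0.051] 0.138
top bar_handle 0.79 [271.0, 254.5, 293.9, 285.6] [0.354 0.114 0.13 ] 0.137
top bar_handle 0.67 [385.0, 262.2, 398.9, 293.9] [ 0.323 -0.176  0.131] 0.138
top bar_handle 0.62 [393.1, 100.5, 406.4, 139.5] [ 0.746 -0.216  0.13 ] 0.138
top bar_handle 0.54 [356.9, 197.9, 394.1, 208.6] [ 0.519 -0.141  0.131] 0.137
top wheel_valve 0.9 [242.6, 170.1, 285.5, 226.2] [0.545 0.162 0.084] 0.111
scene bar_valve 0.89 [272.5, 249.6, 333.4, 328.2] [ 0.759 -0.224  0.052] 0.138
scene bar_valve 0.82 [282.4, 130.7, 340.5, 185.3] [0.364 0.1   0.053] 0.139
scene bar_valve 0.64 [244.2, 189.5, 306.9, 257.9] [ 0.54  -0.159  0.052] 0.139
scene bar_valve 0.64 [196.1, 155.4, 248.0, 223.4] [ 0.339 -0.183  0.051] 0.138
scene bar_handle 0.9 [296.2, 131.5, 331.1, 153.3] [0.354 0.112 0.126] 0.139
scene bar_handle 0.78 [285.2, 249.4, 321.4, 284.5] [ 0.751 -0.217  0.13 ] 0.138
scene bar_handle 0.64 [260.8, 187.0, 288.9, 212.5] [ 0.531 -0.146  0.128] 0.139
scene bar_handle 0.53 [211.2, 158.6, 236.5, 176.6] [ 0.332 -0.176  0.126] 0.138
scene wheel_valve 0.85 [346.9, 158.3, 404.6, 211.6] [0.565 0.155 0.05 ] 0.114
```

View pics/top1.png

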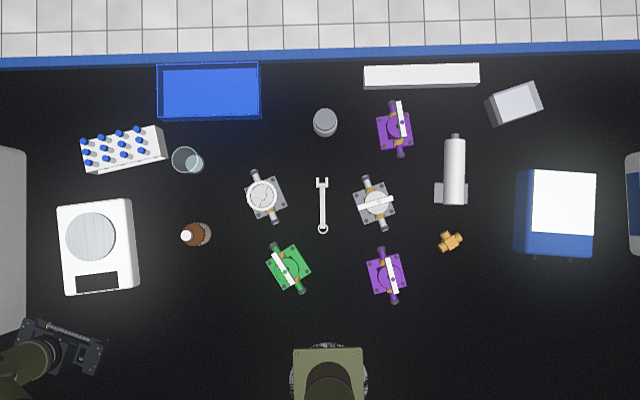

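View pics/scene1.png

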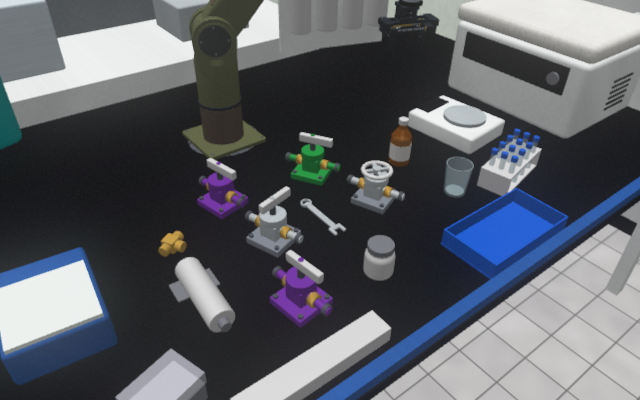

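The four bar-handled candidates in the top view are the grey/white valve (376,203), green (288,267), purple (387,275) and purple (396,128). There is also the grey wheel valve at (265,195). By the description, the target is the grey one with the white straight bar at (376,203), which appears at (274,205) in the scene view. Next I measure it and check it in a close crop.

```bash
cat >> h.py <<'E'
def bar(P,c,r=0.075):
    ok=(np.hypot(P[...,0]-c[0],P[...,1]-c[1])<r)&(P[...,2]>0.122)&(P[...,2]<0.142)
    q=P[ok]; (cx,cy),(w,h),a=cv2.minAreaRect(q[:,:2].astype(np.float32))
    a=np.radians(a if w>h else a+90)
    ring=(np.hypot(P[...,0]-c[0],P[...,1]-c[1])<r)&(P[...,2]>0.08)&(P[...,2]<0.09); b=P[ring][:,:2]
    d=np.array([np.cos(a),np.sin(a)])
    bc=np.array([(b[:,i].min()+b[:,i].max())/2 for i in (0,1)]) if len(b) else None
    return dict(n=len(q),centre=np.round([cx,cy],4),size=np.round([w,h],4),yaw=round((a+np.pi/2)%np.pi-np.pi/2,3),z=round(np.median(q[:,2]),4),bonnet=bc,along=None if bc is None else round(float((np.array([cx,cy])-bc)@d),4),d=d.round(3))
E
python3 - <<'E'
from h import *
s=monitor.get_state()
Rm=R.from_quat(s["eef_rot"]).as_matrix(); print("tool x,y axes",Rm[:,0].round(3),Rm[:,1].round(3))
p=snapshot("top"); save(p,"crop.png",(335,165,420,245),6); print(bar(cloud(p),(0.522,-0.145)))
p=snapshot("scene"); print(bar(cloud(p),(0.522,-0.145)))
E
```

```text
tool x,y axes [-0.935  0.355 -0.   ] [ 0.355  0.935 -0.   ]
{'n': 222, 'centre': array([ 0.5193, -0.1396]), 'size': array([0.0159, 0.0998]), 'yaw': np.float64(-1.319), 'z': np.float64(0.131), 'bonnet': array([ 0.52173908, -0.15059642]), 'along': 0.0112, 'd': array([-0.249,  0.969])}
{'n': 275, 'centre': array([ 0.5242, -0.1349]), 'size': array([0.0186, 0.1025]), 'yaw': np.float64(-1.306), 'z': np.float64(0.1328), 'bonnet': array([ 0.5328677 , -0.14466153]), 'along': 0.0117, 'd': array([-0.262,  0.965])}
```

View pics/crop.png

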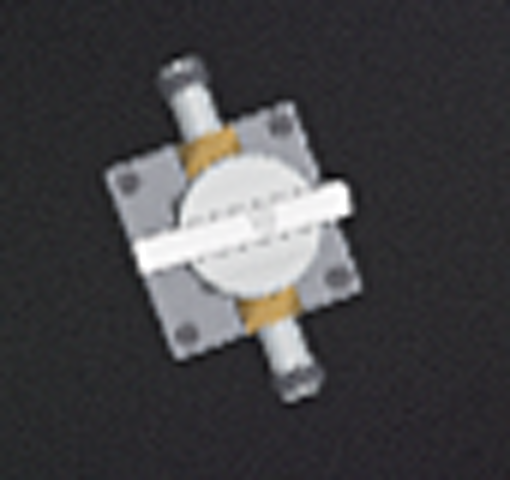

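The crop shows a grey body with a white bar. The bar's longer arm points left in the image (+y) and the axis screw is at about crop (262,215), so the choice is confirmed. Moving above it.

>>> carry_out --motion '[-4, -4.3, 0, 0, 0, 0, -4, -4.3, 0, 0, 0, 0, -4, -4.3, 0, 0, 0, 0, -4, -4.3, 0, 0, 0, 0, -4, -4.3, 0, 0, 0, 0, -4, -4.3, 0, 0, 0, 0, -4, -4.3, 0, 0, 0, 0, -4, -4.3, 0, 0, 0, 0]' --hand 6 --grip_force 30

```text
clock: 1.5
tool_pos: [0.3997, 0.1476, 0.303]
eef_rot: [0.18, 0.984, 0.0, 0.001]
contact_force: [1.4, -0.3, -0.2]
opening: 0.68
```

>>> carry_out --motion '[-4, -4.3, 0, 0, 0, 0, -4, -4.3, 0, 0, 0, 0, -4, -4.3, 0, 0, 0, 0, -4, -4.3, 0, 0, 0, 0, -4, -4.3, 0, 0, 0, 0, -2, -2, 0, 0, 0, 0, 0, 0, 0, 0, 0, 0.16, 0, 0, 0, 0, 0, 0.16]'

```text
clock: 2.5
tool_pos: [0.5213, -0.1493, 0.3027]
eef_rot: [0.338, 0.941, 0.0, 0.0]
contact_force: [-0.6, 0.2, 0.1]
opening: 0.68
```

>>> carry_out --motion '[0, 0, 0, 0, 0, 0.16, 0, 0, 0, 0, 0, 0.16, 0, 0, 0, 0, 0, 0.16, 0, 0, 0, 0, 0, 0.15, 0, 0, 0, 0, 0, 0]'

```text
clock: 3.12
tool_pos: [0.5213, -0.1485, 0.3028]
eef_rot: [0.61, 0.793, -0.0, 0.0]
contact_force: [-0.2, 0.3, 0.2]
opening: 0.678
```

```bash
cat >> h.py <<'E'
def tool(s):
    M=R.from_quat(s["eef_rot"]).as_matrix()
    print("clock",round(s["clock"],2),"q",np.round(s["q"],2),"yaw",round(np.arctan2(M[1,0],M[0,0]),3),"pos",np.round(s["tool_pos"],4),"F",np.round(s["contact_force"],2),"M",np.round(s["moment"],3),"op",round(s["opening"],3)); return M
E
python3 - <<'E'
from h import *
s=monitor.get_state(); M=tool(s); p=snapshot("wrist"); save(p,"wrist1.png")
b=bar(cloud(p,s),(0.5215,-0.149)); print(b)
ax=b["centre"]-0.010*b["d"]*np.sign(b["d"][1]); print("axis",ax,"tool delta cm",(M.T@np.r_[ax-s["tool_pos"][:2],0]*100).round(2))
E
```

```text
clock 3.12 q [ 0.2   0.58 -0.01  1.82  0.    0.74  0.45] yaw 1.831 pos [ 0.5213 -0.1485  0.3028] F [-0.2   0.31  0.2 ] M [0.011 0.014 0.002] op 0.678
{'n': 2250, 'centre': array([ 0.5197, -0.1382]), 'size': array([0.0154, 0.0993]), 'yaw': np.float64(-1.315), 'z': np.float64(0.1323), 'bonnet': array([ 0.52205103, -0.14793528]), 'along': 0.01, 'd': array([-0.253,  0.968])}
axis [ 0.52223 -0.14788] tool delta cm [ 0.03  0.11 -0.  ]
```

View pics/wrist1.png

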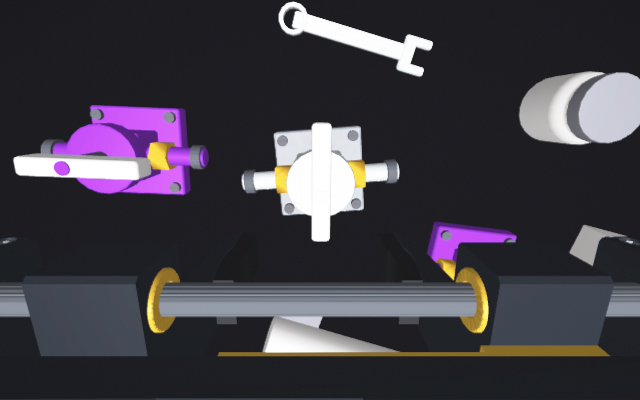

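Wrist view: the bar is upright in the image at about (320,180), lined up with the jaws and with clear space around it. Descending and gripping.

>>> carry_out --motion '[0, 0.1, 4.5, 0, 0, 0, 0, 0, 4.5, 0, 0, 0, 0, 0, 3, 0, 0, 0, 0, 0, 1.7, 0, 0, 0, 0, 0, 0, 0, 0, 0]'

```text
clock: 3.8
tool_pos: [0.5216, -0.1482, 0.1646]
eef_rot: [0.609, 0.793, -0.0, -0.001]
contact_force: [-0.2, 0.1, 0.3]
opening: 0.681
```

>>> carry_out --motion '[0, 0, 0, 0, 0, 0, 0, 0, 0, 0, 0, 0, 0, 0, 0, 0, 0, 0, 0, 0, 0, 0, 0, 0, 0, 0, 0, 0, 0, 0, 0, 0, 0, 0, 0, 0]' --hand 0 --grip_force 35

```text
clock: 4.55
tool_pos: [0.5238, -0.1479, 0.1661]
eef_rot: [0.61, 0.792, 0.001, 0.001]
contact_force: [4.3, 0.8, 0.1]
opening: 0.178
```

```bash
python3 -c "
from h import *
tool(monitor.get_state())"
```

```text
clock 4.55 q [ 0.2   0.79 -0.01  1.93  0.01  0.42  0.44] yaw 1.829 pos [ 0.5238 -0.1479  0.1661] F [4.31 0.75 0.05] M [ 0.217 -0.864 -0.032] op 0.178
```

>>> carry_out --motion '[0, 0.2, 0, 0, 0, 0, 0, 0, 0, 0, 0, 0.08, 0, 0, 0, 0, 0, 0.08, 0, 0, 0, 0, 0, 0.08, 0, 0, 0, 0, 0, 0.08, 0, 0, 0, 0, 0, 0.08, 0, 0, 0, 0, 0, 0]'

```text
clock: 5.42
tool_pos: [0.5244, -0.1479, 0.166]
eef_rot: [0.755, 0.655, 0.0, 0.0]
contact_force: [1.9, 0.5, 3.3]
opening: 0.174
```

```bash
python3 -c "
from h import *
tool(monitor.get_state())"
```

```text
clock 5.42 q [ 0.14  0.8   0.09  1.93 -0.15  0.42  0.19] yaw 1.43 pos [ 0.5244 -0.1479  0.166 ] F [1.91 0.49 3.31] M [ 0.081 -0.399 -0.085] op 0.174
```

>>> carry_out --motion '[0, 0.05, 0, 0, 0, 0.04, 0, 0, 0, 0, 0, 0.04]'

```text
clock: 5.68
tool_pos: [0.5245, -0.1479, 0.166]
eef_rot: [0.781, 0.624, 0.0, -0.0]
contact_force: [2.0, 0.7, 5.3]
opening: 0.178
```

```bash
python3 -c "
from h import *
tool(monitor.get_state())"
```

```text
clock 5.67 q [ 0.13  0.8   0.1   1.93 -0.18  0.42  0.14] yaw 1.347 pos [ 0.5245 -0.1479  0.166 ] F [2.02 0.67 5.29] M [ 0.05  -0.283  0.128] op 0.178
```

>>> carry_out --motion '[0, 0, 0, 0, 0, 0.04]'

```text
clock: 5.8
tool_pos: [0.5245, -0.1479, 0.166]
eef_rot: [0.794, 0.608, 0.0, -0.0]
contact_force: [1.2, 1.2, 5.3]
opening: 0.176
```

```bash
python3 -c "
from h import *
tool(monitor.get_state())"
```

```text
clock 5.8 q [ 0.12  0.8   0.11  1.93 -0.2   0.42  0.12] yaw 1.307 pos [ 0.5245 -0.1479  0.166 ] F [1.23 1.19 5.35] M [ 0.144 -0.226  0.123] op 0.176
```

Turning friction reads +0.12 N m, as expected. Continuing in small steps.

>>> carry_out --motion '[0, 0, 0, 0, 0, 0.04, 0, 0, 0, 0, 0, 0.04]'

```text
clock: 6.05
tool_pos: [0.5246, -0.1479, 0.166]
eef_rot: [0.818, 0.576, 0.0, 0.0]
contact_force: [2.4, 1.0, 5.0]
opening: 0.179
```

```bash
python3 -c "
from h import *
tool(monitor.get_state())"
```

```text
clock 6.05 q [ 0.11  0.8   0.13  1.93 -0.23  0.43  0.07] yaw 1.227 pos [ 0.5246 -0.1479  0.166 ] F [2.4  0.97 5.05] M [ 0.087 -0.304  0.138] op 0.179
```

>>> carry_out --motion '[0, 0, 0, 0, 0, 0.04, 0, 0, 0, 0, 0, 0.04]'

```text
clock: 6.3
tool_pos: [0.5246, -0.148, 0.166]
eef_rot: [0.84, 0.543, 0.0, 0.0]
contact_force: [2.1, 0.7, 5.0]
opening: 0.182
```

```bash
python3 -c "
from h import *
tool(monitor.get_state())"
```

```text
clock 6.3 q [ 0.1   0.8   0.15  1.93 -0.26  0.43  0.02] yaw 1.147 pos [ 0.5246 -0.148   0.166 ] F [2.09 0.69 5.03] M [ 0.078 -0.298  0.056] op 0.182
```

>>> carry_out --motion '[0, 0, 0, 0, 0, 0.04, 0, 0, 0, 0, 0, 0.04]'

```text
clock: 6.55
tool_pos: [0.5247, -0.148, 0.166]
eef_rot: [0.861, 0.509, 0.0, 0.0]
contact_force: [2.7, 0.7, 5.2]
opening: 0.172
```

```bash
python3 -c "
from h import *
tool(monitor.get_state())"
```

```text
clock 6.55 q [ 0.09  0.8   0.17  1.93 -0.3   0.43 -0.02] yaw 1.067 pos [ 0.5247 -0.148   0.166 ] F [2.73 0.69 5.22] M [ 0.043 -0.274  0.181] op 0.172
```

>>> carry_out --motion '[0, 0, 0, 0, 0, 0.04, 0, 0, 0, 0, 0, 0.04]'

```text
clock: 6.8
tool_pos: [0.5248, -0.148, 0.166]
eef_rot: [0.881, 0.474, 0.0, 0.0]
contact_force: [1.6, 1.1, 5.1]
opening: 0.177
```

```bash
python3 -c "
from h import *
tool(monitor.get_state())"
```

```text
clock 6.8 q [ 0.08  0.81  0.19  1.93 -0.33  0.43 -0.07] yaw 0.987 pos [ 0.5248 -0.148   0.166 ] F [1.57 1.15 5.12] M [ 0.049 -0.34   0.105] op 0.177
```

>>> carry_out --motion '[0, 0, 0, 0, 0, 0.04, 0, 0, 0, 0, 0, 0.04]'

```text
clock: 7.05
tool_pos: [0.5248, -0.1481, 0.166]
eef_rot: [0.899, 0.438, 0.0, 0.0]
contact_force: [1.6, 0.7, 5.3]
opening: 0.178
```

```bash
python3 -c "
from h import *
tool(monitor.get_state())"
```

```text
clock 7.05 q [ 0.07  0.81  0.21  1.93 -0.36  0.44 -0.12] yaw 0.907 pos [ 0.5248 -0.1481  0.166 ] F [1.55 0.73 5.35] M [ 0.023 -0.347  0.176] op 0.178
```

>>> carry_out --motion '[0, 0, 0, 0, 0, 0.04, 0, 0, 0, 0, 0, 0.04]'

```text
clock: 7.3
tool_pos: [0.5248, -0.1481, 0.166]
eef_rot: [0.916, 0.402, 0.0, 0.0]
contact_force: [3.2, -0.1, 5.3]
opening: 0.174
```

```bash
python3 -c "
from h import *
tool(monitor.get_state())"
```

```text
clock 7.3 q [ 0.06  0.81  0.23  1.93 -0.39  0.44 -0.17] yaw 0.827 pos [ 0.5248 -0.1481  0.166 ] F [ 3.17 -0.1   5.34] M [-0.012 -0.327  0.172] op 0.174
```

>>> carry_out --motion '[0, 0, 0, 0, 0, 0.04, 0, 0, 0, 0, 0, 0.04]'

```text
clock: 7.55
tool_pos: [0.5249, -0.1481, 0.166]
eef_rot: [0.931, 0.365, 0.0, 0.0]
contact_force: [2.0, -0.3, 5.3]
opening: 0.178
```

```bash
python3 -c "
from h import *
tool(monitor.get_state())"
```

```text
clock 7.55 q [ 0.05  0.81  0.25  1.93 -0.42  0.45 -0.22] yaw 0.747 pos [ 0.5249 -0.1481  0.166 ] F [ 2.01 -0.29  5.29] M [-0.022 -0.351  0.193] op 0.178
```

>>> carry_out --motion '[0, 0, 0, 0, 0, 0.04, 0, 0, 0, 0, 0, 0.04]'

```text
clock: 7.8
tool_pos: [0.5249, -0.1482, 0.166]
eef_rot: [0.945, 0.327, 0.0, 0.0]
contact_force: [3.3, -0.0, 4.5]
opening: 0.175
```

```bash
python3 -c "
from h import *
tool(monitor.get_state())"
```

```text
clock 7.8 q [ 0.03  0.82  0.27  1.93 -0.45  0.45 -0.27] yaw 0.667 pos [ 0.5249 -0.1482  0.166 ] F [ 3.27 -0.05  4.52] M [-0.023 -0.373  0.172] op 0.175
```

>>> carry_out --motion '[0, 0, 0, 0, 0, 0.03]'

```text
clock: 7.92
tool_pos: [0.5249, -0.1483, 0.166]
eef_rot: [0.95, 0.313, 0.0, 0.0]
contact_force: [2.5, 0.4, 4.2]
opening: 0.175
```

```bash
python3 -c "
from h import *
tool(monitor.get_state())"
```

```text
clock 7.92 q [ 0.03  0.82  0.27  1.93 -0.47  0.45 -0.29] yaw 0.638 pos [ 0.5249 -0.1483  0.166 ] F [2.45 0.44 4.22] M [-0.104 -0.344  0.437] op 0.175
```

>>> carry_out --motion '[0, 0, 0, 0, 0, 0.02]'

```text
clock: 8.05
tool_pos: [0.5249, -0.1483, 0.166]
eef_rot: [0.953, 0.304, 0.0, 0.0]
contact_force: [2.4, 0.2, 5.5]
opening: 0.178
```

```bash
python3 -c "
from h import *
s=monitor.get_state();tool(s); p=snapshot('wrist'); save(p,'wrist2.png')
p=snapshot('top'); print(bar(cloud(p),(0.523,-0.148),0.06)); save(p,'top2.png',(335,165,420,245),6)"
```

```text
clock 8.05 q [ 0.03  0.82  0.28  1.93 -0.47  0.45 -0.3 ] yaw 0.619 pos [ 0.5249 -0.1483  0.166 ] F [2.43 0.2  5.47] M [-0.142 -0.323  0.468] op 0.178
{'n': 61, 'centre': array([ 0.5592, -0.1218]), 'size': array([0.0269, 0.0158]), 'yaw': np.float64(0.618), 'z': np.float64(0.131), 'bonnet': None, 'along': None, 'd': array([0.815, 0.579])}
```

View pics/wrist2.png

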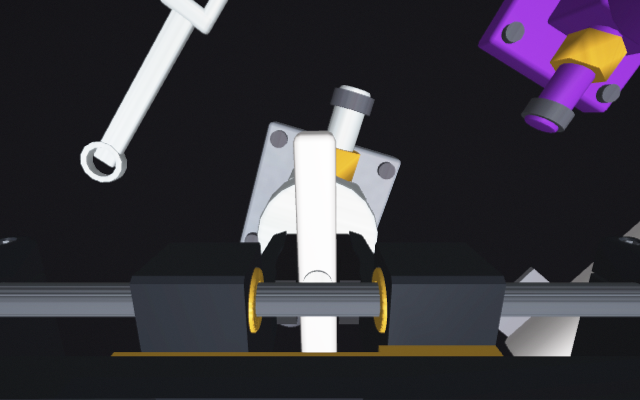

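The moment jumped from 0.17 to 0.44–0.47 N m at yaw about 0.64, so the stop has been reached. In the wrist view the bar is still held squarely between the jaws at about (316,250). I'll press slightly more to confirm it.

>>> carry_out --motion '[0, 0, 0, 0, 0, 0.02, 0, 0, 0, 0, 0, 0]' --grip_force 42

```text
clock: 8.4
tool_pos: [0.5249, -0.1484, 0.166]
eef_rot: [0.955, 0.295, 0.0, 0.001]
contact_force: [2.6, -1.0, 4.9]
opening: 0.179
```

```bash
python3 -c "
from h import *
s=monitor.get_state();tool(s); p=snapshot('wrist'); b=bar(cloud(p,s),(0.523,-0.148),0.07); print(b)
p=snapshot('top'); print(bar(cloud(p),(0.523,-0.148),0.06)); tool(monitor.get_state())"
```

```text
clock 8.4 q [ 0.02  0.82  0.28  1.93 -0.48  0.46 -0.31] yaw 0.6 pos [ 0.5249 -0.1484  0.166 ] F [ 2.57 -0.97  4.89] M [-0.164 -0.284  0.674] op 0.179
{'n': 8954, 'centre': array([ 0.5316, -0.142 ]), 'size': array([0.0956, 0.0436]), 'yaw': np.float64(0.928), 'z': np.float64(0.1323), 'bonnet': array([ 0.52630155, -0.14704981]), 'along': 0.0072, 'd': array([0.599, 0.8  ])}
{'n': 62, 'centre': array([ 0.5596, -0.122 ]), 'size': array([0.0264, 0.0161]), 'yaw': np.float64(0.618), 'z': np.float64(0.1308), 'bonnet': None, 'along': None, 'd': array([0.815, 0.58 ])}
clock 8.5 q [ 0.02  0.82  0.28  1.93 -0.48  0.46 -0.31] yaw 0.6 pos [ 0.5249 -0.1484  0.166 ] F [ 2.33 -0.29  5.81] M [-0.174 -0.371  0.68 ] op 0.178
```

The stop is confirmed: 0.68 N m, with the bar seen by the top camera holding at yaw 0.618. My estimate is a stop yaw of about 0.63, so the target is about 2.20. Opening a quarter turn.

>>> carry_out --motion '[0, 0, 0, 0, 0, -0.08, 0, 0, 0, 0, 0, -0.14, 0, 0, 0, 0, 0, -0.14, 0, 0, 0, 0, 0, -0.14, 0, 0, 0, 0, 0, -0.14, 0, 0, 0, 0, 0, -0.14, 0, 0, 0, 0, 0, -0.14, 0, 0, 0, 0, 0, -0.1]'

```text
clock: 9.5
tool_pos: [0.5243, -0.1479, 0.166]
eef_rot: [0.689, 0.725, 0.0, -0.0]
contact_force: [-0.0, 1.8, 6.3]
opening: 0.177
```

>>> carry_out --motion '[0, 0, 0, 0, 0, -0.12, 0, 0, 0, 0, 0, -0.14, 0, 0, 0, 0, 0, -0.14, 0, 0, 0, 0, 0, -0.1, 0, 0, 0, 0, 0, -0.06, 0, 0, 0, 0, 0, 0]'

```text
clock: 10.25
tool_pos: [0.524, -0.148, 0.166]
eef_rot: [0.463, 0.886, -0.0, -0.001]
contact_force: [0.1, 1.0, 7.4]
opening: 0.173
```

```bash
python3 -c "
from h import *
s=monitor.get_state();tool(s)
for i in range(2):
    p=snapshot('top'); print(bar(cloud(p),(0.523,-0.148),0.07))"
```

```text
clock 10.25 q [ 0.24  0.79 -0.09  1.92  0.15  0.43  0.65] yaw 2.178 pos [ 0.524 -0.148  0.166] F [0.14 1.01 7.4 ] M [ 0.099 -0.111 -0.015] op 0.173
{'n': 82, 'centre': array([ 0.4982, -0.1151]), 'size': array([0.0158, 0.0361]), 'yaw': np.float64(-0.967), 'z': np.float64(0.1313), 'bonnet': array([ 0.50695411, -0.12927409]), 'along': 0.0167, 'd': array([-0.567,  0.823])}
{'n': 82, 'centre': array([ 0.4982, -0.1152]), 'size': array([0.0158, 0.0367]), 'yaw': np.float64(-0.962), 'z': np.float64(0.1316), 'bonnet': array([ 0.50544265, -0.13020583]), 'along': 0.0164, 'd': array([-0.572,  0.82 ])}
```

>>> carry_out --motion '[0, 0, 0, 0, 0, -0.03, 0, 0, 0, 0, 0, 0]'

```text
clock: 10.6
tool_pos: [0.5239, -0.148, 0.166]
eef_rot: [0.45, 0.893, -0.0, -0.001]
contact_force: [0.4, 0.9, 7.8]
opening: 0.18
```

>>> carry_out --motion '[0, 0, 0, 0, 0, 0, 0, 0, 0, 0, 0, 0, 0, 0, 0, 0, 0, 0, 0, 0, 0, 0, 0, 0]' --hand 6

```text
clock: 11.1
tool_pos: [0.5243, -0.1479, 0.1655]
eef_rot: [0.45, 0.893, -0.0, -0.0]
contact_force: [-0.3, -0.4, 1.0]
opening: 0.605
```

>>> carry_out --motion '[0, 0, -3, 0, 0, 0, 0, 0, -5, 0, 0, 0, 0, 0, -5.7, 0, 0, 0, 0, 0, 0, 0, 0, 0, 0, 0, 0, 0, 0, 0]'

```text
clock: 11.72
tool_pos: [0.524, -0.1479, 0.3023]
eef_rot: [0.45, 0.893, -0.0, -0.0]
contact_force: [1.0, 0.3, -0.1]
opening: 0.682
```

```bash
python3 -c "
from h import *
s=monitor.get_state();tool(s)
p=snapshot('wrist'); save(p,'wrist3.png'); b=bar(cloud(p,s),(0.522,-0.148)); print(b)
p=snapshot('top'); print(bar(cloud(p),(0.522,-0.148)))
p=snapshot('scene'); save(p,'scene3.png'); print(bar(cloud(p),(0.522,-0.148)))"
```

```text
clock 11.72 q [ 0.28  0.58 -0.15  1.81  0.12  0.76  0.71] yaw 2.209 pos [ 0.524  -0.1479  0.3023] F [ 0.99  0.29 -0.09] M [-0.002  0.005 -0.016] op 0.682
{'n': 2297, 'centre': array([ 0.5159, -0.1398]), 'size': array([0.0158, 0.0991]), 'yaw': np.float64(-0.94), 'z': np.float64(0.1322), 'bonnet': array([ 0.52166064, -0.14798754]), 'along': 0.01, 'd': array([-0.59 ,  0.808])}
{'n': 124, 'centre': array([ 0.5027, -0.1233]), 'size': array([0.0159, 0.0553]), 'yaw': np.float64(-0.923), 'z': np.float64(0.1314), 'bonnet': array([ 0.5176418 , -0.14194243]), 'along': 0.0239, 'd': array([-0.604,  0.797])}
{'n': 233, 'centre': array([ 0.5212, -0.1377]), 'size': array([0.0173, 0.1028]), 'yaw': np.float64(-0.937), 'z': np.float64(0.1334), 'bonnet': array([ 0.52808031, -0.14470969]), 'along': 0.0097, 'd': array([-0.592,  0.806])}
```

View pics/wrist3.png

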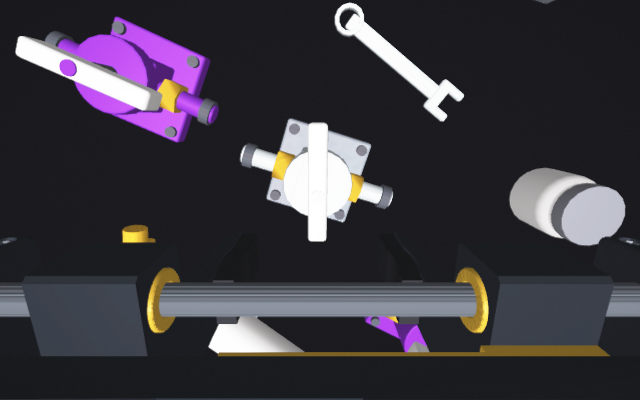

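The bar is free and reads yaw 2.202 (wrist) and 2.204 (scene). That is 1.57 rad from the stop at about 0.63. In the picture the bar is at about (317,180), the jaws are clear, and the neighbours look undisturbed. Handing in.

```bash
python3 -c "
from h import *
print(workorder.finish_job())"
```

```text
the job is handed in; nothing more can be done
None
```

I closed the grey valve with the white bar handle to its stop, opened it from there by about a quarter turn, let go and handed the job in at about 12 s of the 61 s allowed.

- **Closing:** The handle turned at about 0.12–0.19 N m until roughly 1.2 rad clockwise of where it started. There the moment rose to 0.44, then 0.47, then 0.68 N m. I stopped at that point, well under the 2.5 N m that would spoil the seat.
- **Opening:** After release the bar's yaw read 2.202 (wrist camera) and 2.204 (scene camera). Against my stop estimate of 0.63, that is 1.57 rad, or 90°.
- **Uncertainty:** The top camera read 0.618 for the bar at the stop, and the tool was at 0.60–0.64 under load. I estimate the quarter turn is good to 1 or 2 degrees. The last top reading (2.218) was partly hidden by the gripper, so I left it out.
- **Rest of the bench:** The gripper is open about 14 cm above the handle, and the contact force reads near zero. The last wrist picture shows the neighbouring objects it covers undisturbed. I did not check the rest of the bench against the first pictures, but nothing else was touched as far as the force readings show.

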